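# Set the empty cell cradle open on its stop pin

## Task

Two spring-loaded battery-cell cradles are screwed to the bench: one already holds a cell, the other is empty and its slide has sprung shut. With the fingertips on its upright tab, push the empty cradle's slide all the way back to the end of its travel, then let it go so that it springs back part of the way and catches on the stop pin, leaving that cradle standing open for the next cell. Only push: do not grip the tab or lift anything, and leave the other cradle with its cell and everything else on the bench where it is.

Things in the scene. Friction and masses are not known exactly. Their poses are not given: they have to be found in the camera images.
- empty_cradle: The empty cradle, fixed to the bench, like the other but with no cell in it: black base 204 mm long (x), 80 wide (y), 14 thick, a black block 42 mm high across each end, black side rails 32 mm high, an aluminium slide on it. Origin: centre of the underside. x points the way the slide is pushed, z up. The fixed contact is on the -x end block; the slide's travel ends towards +x.
- slide (a joint): Travel of the empty cradle's slide along the cradle's +x (m): 0 sprung shut (at the start), 0.030 caught on the stop pin, 0.060 end of travel; 0.050 or more counts as pushed to the end. A damped spring (4 N at 0, 8.5 N at 0.060; up to 3 N more at 0.010 to 0.030, over the pin) drives it back: let go before about 0.026 it returns to 0, let go beyond 0.032 it stops at 0.030.
- tab (a point): Centre of the face to push, 60 mm above the bench, on the empty cradle's slide (moves with it): the -x side of an upright aluminium tab, a plate 4 mm thick (x), 40 wide (y), from 40 to 78 mm above the bench. Axes as the cradle's. On the -x side of the face all above 43 mm is open; the slide's body, 40 mm high, reaches 16 mm in front of the face. The catch wing at its +y side is 48 mm high.
- tab_back (a point): Centre of the rear (+x) face of an aluminium rib joined to the back (+x) of the tab, moving with it: 6 mm thick (x), 46 mm wide (y), from 40 to 70 mm above the bench, so it stands out 3 mm at each side of the tab and lies 3 mm behind the face to push. A gripper closed on the tab would press on it; fingers that only push the face do not. 55 mm above the bench.
- stop_pin (a joint): How far the steel stop pin (8 mm diameter, round top, at the cradle's x = 28 mm, y = 29 mm, top 43 mm above the bench) is pressed down, in m: 0 fully up, 0.010 ridden over by the slide's wing. It is sprung up (1.5 to 3 N) and works by itself: it need not be touched.
- loaded_cradle: The other cradle, of the same make and size, same axes and origin, with a cell lying in it. To be left alone.
- loaded_slide (a joint): Travel of the loaded cradle's slide, in m: about 0.0075 as it presses on its cell.
- held_cell_mid (a point): Middle of the cell (26 mm diameter, 65.5 mm long) that lies along x in the loaded cradle, 27 mm above the bench. Loose, to be left alone.
- cell_1_mid (a point): Middle of a spare cell, 26 mm diameter, 65.5 mm tall, standing loose on the bench between the two cradles.
- cell_2_mid (a point): Middle of another spare cell of the same size, standing loose on the bench to the left of the cradles.
- cup: White plastic cup, 72 mm across, 80 mm high, standing loose beyond the cradles. Origin: centre of the underside.
- driver_grip (a point): Middle of the handle of a loose screwdriver, 200 mm long, lying to the right of the cradles.
- spool: Solid grey spool, 60 mm across, 40 mm high, standing loose to the right of the cradles. Origin: centre of the underside.
- meter: Loose yellow hand-held meter, 150 by 75 by 34 mm (42 to 46 mm at its dial), lying to the left of the cradles. Origin: centre of the underside.
Things that resemble listed ones, but are neither listed nor needed, are in the scene too. Leave any pink or red look-alike of the empty_cradle alone.

How it is judged:
By the outcome, as a careful person would: the job done as asked, in the order asked, and still so for the second after the job is handed in, with the robot touching nothing.
It also fails if it takes over 38 s, if anything falls off the work surface, if the arm or the gripper's body presses on something with over 40 N, if the wrist force passes 120 N, or if a joint passes its speed limit or range.

## Robot

A 6-joint arm with a two-finger parallel gripper is mounted at the origin on the work surface. World frame = base frame: x ahead of the robot, y to its left, z up, the work surface at z = 0. Lengths are in mm, angles in rad, forces in N, time in s.
With the tool pointing down it reaches from about 275 to 750 mm from the base axis. Payload 10.2 kg.
Tool frame: the origin (TCP) lies between the finger pads; the fingertips stand ctrl.tips_ahead ahead of it and the grasp point (between the pads) lies 8 mm behind it (ctrl.tips_ahead is the distance from the TCP to the fingertips, in mm); z points along the fingers, y is the direction in which the jaws open and shut (so a half turn about z gives the same grasp; the last joint's range is limited). The gripper opens to 85 mm and grips with 20 to 120 N. Pads are 22 mm wide; open, the fingers measure 114 mm over their backs; the gripper's body (76 mm by 85 mm) begins 54 mm behind the grasp point. The pads swing forward as they close: fully open they stand 13 mm farther back than shut.
Start: joints at [1.026, 0.313, 1.498, -0, 1.331, -0.223], TCP at [166.057, 498.052, 242.294] pointing down, gripper open.
Joint ranges: [-2.94, 2.94], [-0.97, 2.17], [0.19, 2.56], [-1.23, 4.37], [0.02, 3.11], [-2.88, 2.88]. Speed limits (rad/s): [2.39, 2.39, 3.01, 3.14, 3.14, 3.14].

## Interface

Orientations are given as a unit quaternion [w, x, y, z].
In Python, from rig import ctrl gives the robot as it stands. The module is installed in compiled form; this text tells all that it offers.
- The arm moves only by the tool move_arm, never from a script. Its argument "motion" is a list of rows, each an object with "offset": the shift along the tool's x, y, z in m, a list of three; "angular": the turn, a rotation vector about the tool's x, y, z in degrees, a list of three; "jaw": the finger opening in m, from 0 to 0.0854. In form: [{"offset": [tx, ty, tz], "angular": [ax, ay, az], "jaw": jaw}, ...]. A call has 1 to 5 rows; each row is the pose to reach, as a shift and turn from the pose commanded when the call began, along the tool's axes at that moment; what a row does not reach only later rows make up. A row lasts 1/8 s, in which the tool goes at most 62.5 mm and 10.7 degrees, less where a joint would pass 70% of its speed; a pose out of reach is approached as far as the arm can. A call with a gripper value outside its range is refused whole. The fingers move at their own pace and stop on an object; "squeeze" is the grip in N (left out, the last holds). Time passes only in rows, so rows that repeat a pose let the fingers close. It gives the time, the measured TCP pose, the force and the opening at its end, in the units of the state.
- ctrl.sense(): the state, without advancing time (a new reading comes with each control period).
- ctrl.capture(name): name is "scene" or "top" or "wrist"; returns a dict with "img" (400x640x3 uint8, red, green, blue), "intrinsics" (3x3 intrinsics, pixels), "rvec" (rotation vector, rad) and "tvec" (3), from world to camera coordinates, as OpenCV has them. Camera axes: x right, y down, z forward; pixel columns grow to the right and rows downward; lengths in mm; the calibration is good to about 2 mm. A picture is of the moment at which its call begins. There is no depth.
- ctrl.finish_job(): hands the job in, once; it reports no verdict.
The state is a dict: "time_s": time; "joints": joint angles; "dq": joint speeds; "tau": joint torques, N m; "eef_pos": TCP position; "ee_rot": TCP orientation; "force": force on the tool from outside, world axes, zero at the start; "wrist_torque": the same for the moment, N m; "grip_width": opening from 0.0 (shut) to 1.0 (fully open).
Only numpy, scipy, OpenCV 4.12 (cv2) and the standard library are available. Lean on these libraries where they do the work, as an engineer would, in place of code of your own. Each camera call takes 0.05 s, during which the arm holds its last target. There are 200 camera calls.

## Working session

There is one attempt and no reset: what is moved stays moved. The work goes in short steps, Python scripts to look and compute and a tool call to move; the robot and the scene stay as the last step left them, time stands still between calls to the robot, and variables do not carry over. Pictures are saved under pics/ and viewed, about 8 in all and at most 12, crops included, and the job is handed in when it is done.

Besides the shell and the picture viewer there is one more tool, called after "Request:" as name([rows], argument=value, ...), one row to a line, values as JSON. move_arm: Moves the arm, as the interface text tells. Its arguments: {"type":"object","properties":{"motion":{"type":"array","items":{"type":"object","properties":{"offset":{"type":"array","items":{"type":"number"}},"angular":{"type":"array","items":{"type":"number"}},"jaw":{"type":"number"}}}},"squeeze":{"type":"number"}},"required":["motion"]}

```bash
mkdir -p pics; cat > h.py <<'E'
import numpy as np, cv2
from rig import ctrl
from scipy.spatial.transform import Rotation as R
def snap(n,f):
    c=ctrl.capture(n); cv2.imwrite('pics/'+f,c['img'][:,:,::-1]); return c
def back(c,u,v,z):
    """pixel -> world at height z"""
    M=cv2.Rodrigues(np.array(c['rvec'],float))[0]; t=np.array(c['tvec'],float).ravel()
    d=M.T@np.linalg.inv(c['intrinsics'])@[u,v,1]; o=-M.T@t
    return o+d*(z-o[2])/d[2]
def proj(c,P):
    return cv2.projectPoints(np.array(P,float).reshape(-1,1,3),np.array(c['rvec'],float),np.array(c['tvec'],float),np.array(c['intrinsics'],float),None)[0].reshape(-1,2)
E
python3 - <<'E'
from h import *
import pickle
a=snap('top','top.png');b=snap('scene','scene.png')
pickle.dump((a,b),open('c.pkl','wb'))
s=ctrl.sense();print(s,ctrl.tips_ahead)
E
```

```text
{'time_s': 0.1, 'joints': array([ 1.02559839e+00,  3.13387719e-01,  1.49832422e+00,  1.35212740e-05,
        1.33101378e+00, -2.23408409e-01]), 'dq': array([-3.12361391e-05, -3.80602521e-04, -2.87301885e-03,  2.36781660e-04,
       -1.32808654e-03, -2.09943042e-05]), 'tau': array([ 2.79150532e-03, -4.12899220e+01, -2.60137922e+01, -1.91473227e-04,
        3.05345769e-03, -3.80709821e-06]), 'eef_pos': array([165.94171344, 497.86688715, 241.80942489]), 'ee_rot': array([-2.18488747e-04,  1.60203041e-01,  9.87083920e-01, -5.22749907e-04]), 'force': array([ 0.40905918, -0.53560326, -0.34497976]), 'wrist_torque': array([-0.01399955, -0.02036673,  0.02802631]), 'grip_width': 1.0002929531436682} 11.0
```

View pics/top.png

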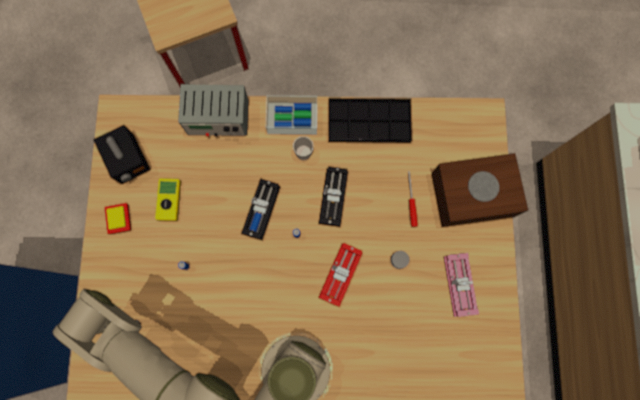

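View pics/scene.png

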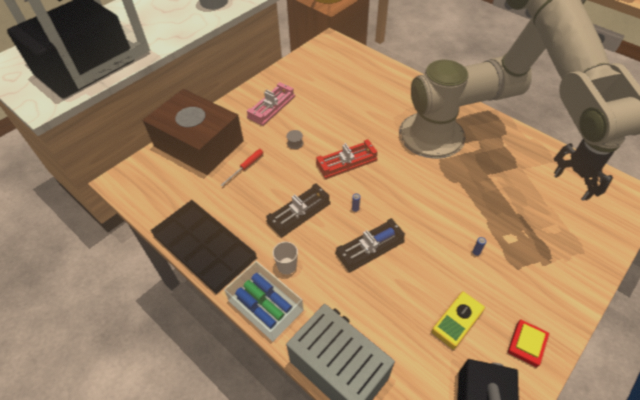

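Top view: the black cradle at (334,196) has no cell. The black one at (261,209) holds a blue cell. The red cradle at (341,274) and the pink one at (461,284) are look-alikes. So the empty cradle is the one at (334,196). I'll confirm that in an enlarged crop of both views.

```bash
python3 - <<'E'
from h import *
a=cv2.imread('pics/top.png')[160:235,300:370];b=cv2.imread('pics/scene.png')[175:245,255:340]
a=cv2.resize(a,(480,514),interpolation=cv2.INTER_CUBIC)
b=cv2.resize(b,(310,255),interpolation=cv2.INTER_CUBIC);b=cv2.copyMakeBorder(b,0,259,0,0,0)
cv2.imwrite('pics/crop.png',np.hstack([a,b]))
import pickle
c,_=pickle.load(open('c.pkl','rb'))
for p in [(334,196),(261,209),(296,233),(303,148),(341,274)]: print(p,back(c,*p,40).round())
E
```

```text
(334, 196) [ 581. -123.   40.]
(261, 209) [533. 127.  40.]
(296, 233) [451.   5.  40.]
(303, 148) [754. -13.  40.]
(341, 274) [ 314. -148.   40.]
```

View pics/crop.png

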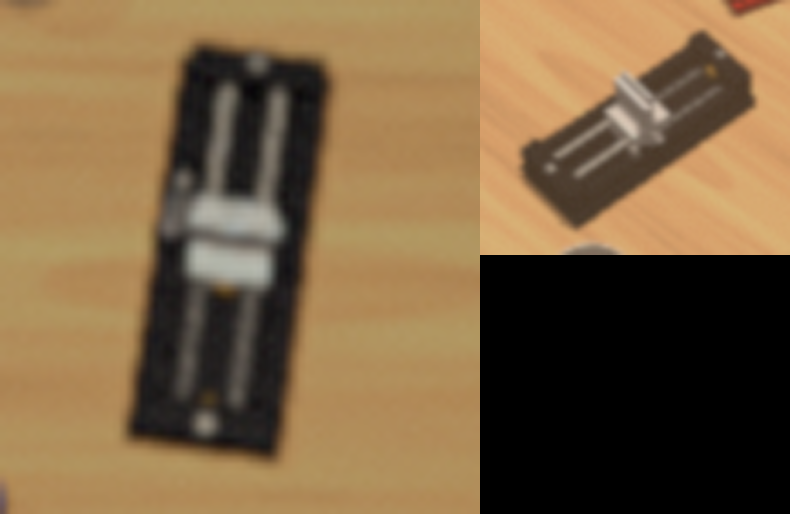

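The crop confirms it: no cell, the catch wing is on the left (+y), the brass contact is at the bottom end, so +x points up in the image, away from the robot. Next I estimate the pose and plan the approach.

```bash
python3 - <<'E'
from h import *
import pickle
c,_=pickle.load(open('c.pkl','rb'))
k=480/70
f=lambda x,y,z: back(c,300+(x+.5)/k-.5,160+(y+.5)/k-.5,z)
C=[f(*p,42) for p in [(192,46),(327,65),(276,456),(130,436)]]
for p in C: print(p.round(1))
print('len',np.linalg.norm((C[0]+C[1]-C[2]-C[3])/2),'wid',np.linalg.norm(C[0]-C[1]),np.linalg.norm(C[2]-C[3]))
d=(C[0]+C[1]-C[2]-C[3])[:2]; yaw=np.arctan2(d[1],d[0]); o=np.mean(C,0)
print('origin',o,'yaw',np.degrees(yaw))
for p in [(185,238),(282,243)]: print('tab top?',f(*p,78))
s=ctrl.sense();M=R.from_quat(s['ee_rot'],scalar_first=True).as_matrix();print(M.round(3),s['eef_pos'])
x=np.array([np.cos(yaw),np.sin(yaw),0])
print('tool x yaw',np.degrees(np.arctan2(M[1,0],M[0,0])))
print('offset to 60mm behind origin, z 200:',M.T@(np.array([o[0],o[1],200])-60*x-s['eef_pos']))
E
```

```text
[ 687.2 -100.5   42. ]
[ 677.9 -169.3   42. ]
[ 476.1 -143.7   42. ]
[485.3 -71.   42. ]
len 203.75503993595962 wid 69.3918684088435 73.25523615840586
origin [ 581.63851186 -121.11096998   42.        ] yaw -7.781211307299016
tab top? [578.44492535 -97.02430867  78.        ]
tab top? [ 576.43688768 -144.85083265   78.        ]
[[-0.949  0.316 -0.001]
 [ 0.316  0.949 -0.001]
 [ 0.    -0.001 -1.   ]] [165.94171344 497.86688715 241.80942489]
tool x yaw 161.56262536949595
offset to 60mm behind origin, z 200: [-531.16762911 -466.78278378   42.18370324]
```

Request:
move_arm([
  {"offset": [-0.06,-0.05,0],"angular": [0,0,-5],"jaw": 0},
  {"offset": [-0.1,-0.09,0],"angular": [0,0,-10.5],"jaw": 0},
  {"offset": [-0.145,-0.13,0],"angular": [0,0,-10.5],"jaw": 0},
  {"offset": [-0.19,-0.17,0],"angular": [0,0,-10.5],"jaw": 0},
  {"offset": [-0.235,-0.21,0],"angular": [0,0,-10.5],"jaw": 0},
])

```text
time_s: 0.72
eef_pos: [321.7, 225.1, 242.3]
ee_rot: [0.0, 0.069, 0.998, 0.0]
force: [0.5, 1.2, -0.7]
grip_width: -0.001
```

```bash
cat > to.py <<'E'
from h import *
import sys
yaw=float(sys.argv[1]);ox,oy,lx,z=map(float,sys.argv[2:6])  # cradle yaw, origin, local x of TCP, z
s=ctrl.sense();M=R.from_quat(s['ee_rot'],scalar_first=True).as_matrix()
a=np.radians(yaw);x=np.array([np.cos(a),np.sin(a),0])
T=np.array([-x,[-x[1],x[0],0],[0,0,-1]]).T; T[:,1]=np.cross(T[:,2],T[:,0])
p=np.array([ox,oy,z])+lx*x
print('off',(M.T@(p-s['eef_pos'])).round(1),'rot',np.degrees(R.from_matrix(M.T@T).as_rotvec()).round(2),'pos',s['eef_pos'].round(1),'F',s['force'].round(1),'w',round(s['grip_width'],3),'t',s['time_s'])
E
python3 to.py -7.8 581.6 -121.1 -60 200
```

```text
off [-245.1 -307.2   42.3] rot [ 0.01  0.01 -0.12] pos [321.7 225.1 242.3] F [ 0.5  1.2 -0.7] w -0.001 t 0.725
```

Request:
move_arm([
  {"offset": [-0.038,-0.047,0.008],"angular": [0,0,0],"jaw": 0},
  {"offset": [-0.076,-0.094,0.016],"angular": [0,0,0],"jaw": 0},
  {"offset": [-0.114,-0.141,0.024],"angular": [0,0,0],"jaw": 0},
  {"offset": [-0.152,-0.188,0.032],"angular": [0,0,0],"jaw": 0},
  {"offset": [-0.19,-0.235,0.04],"angular": [0,0,0],"jaw": 0},
])

```text
time_s: 1.35
eef_pos: [477.6, -34.0, 201.9]
ee_rot: [-0.0, 0.069, 0.998, 0.0]
force: [1.3, 0.9, 1.1]
grip_width: 0.001
```

Request:
move_arm([
  {"offset": [-0.028,-0.036,0.002],"angular": [0,0,0],"jaw": 0},
  {"offset": [-0.055,-0.072,0.002],"angular": [0,0,0],"jaw": 0},
  {"offset": [-0.055,-0.072,0.002],"angular": [0,0,0],"jaw": 0},
  {"offset": [-0.055,-0.072,0.002],"angular": [0,0,0],"jaw": 0},
])

```text
time_s: 1.85
eef_pos: [521.1, -110.5, 199.9]
ee_rot: [-0.001, 0.069, 0.998, 0.0]
force: [-0.2, -0.1, -0.3]
grip_width: -0.001
```

```bash
python3 to.py -7.8 581.6 -121.1 -60 200; python3 - <<'E'
from h import *
import pickle
c=snap('wrist','w1.png');pickle.dump(c,open('w1.pkl','wb'))
E
```

```text
off [-1.4 -2.3 -0.1] rot [ 0.03 -0.06 -0.14] pos [ 521.1 -110.5  199.9] F [-0.2 -0.1 -0.3] w -0.001 t 1.85
```

View pics/w1.png

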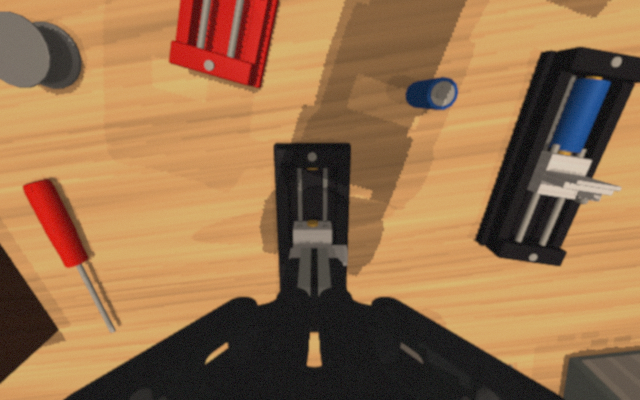

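The wrist view shows the near end block at (275–350,144), the slide body around (312,235), and the shut fingers at (313,270). I'll enlarge it to get edges.

```bash
python3 - <<'E'
from h import *
a=cv2.imread('pics/w1.png')[135:305,255:375]
cv2.imwrite('pics/w1c.png',cv2.resize(a,None,fx=3.5,fy=3.5,interpolation=cv2.INTER_CUBIC))
E
```

```text
(no output)
```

View pics/w1c.png

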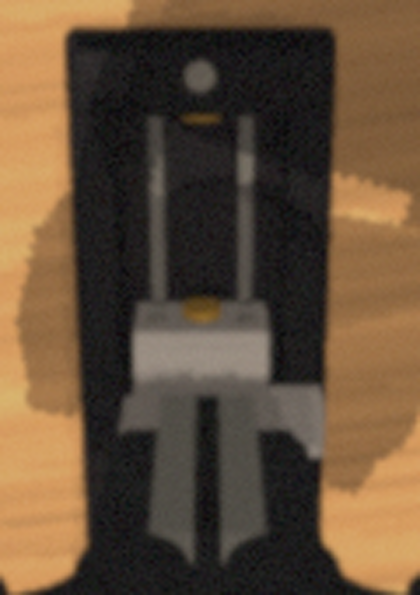

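```bash
python3 - <<'E'
from h import *
import pickle
c=pickle.load(open('w1.pkl','rb'))
M=cv2.Rodrigues(np.array(c['rvec'],float))[0];print('cam',-M.T@np.ravel(c['tvec']))
f=lambda x,y,z: back(c,255+(x+.5)/3.5-.5,135+(y+.5)/3.5-.5,z)
for n,p in dict(L=(68,32,42),Rr=(333,32,42),screw=(200,77,42),bodyL=(133,329,40),bodyR=(271,329,40),tabL=(130,388,40),tabR=(270,385,40)).items():
    q=f(*p); a=np.radians(-7.8); d=q[:2]-[581.6,-121.1]
    print(n,q.round(1),'local',(d@[np.cos(a),np.sin(a)]).round(1),(d@[-np.sin(a),np.cos(a)]).round(1))
E
```

```text
cam [440.32843639 -98.13276142 331.64913894]
L [ 475.9 -140.1   42. ] local -102.1 -33.2
Rr [485.6 -70.7  42. ] local -101.9 36.9
screw [ 492.6 -107.2   42. ] local -90.1 1.7
bodyL [ 563.5 -137.    40. ] local -15.8 -18.2
bodyR [569.  -97.1  40. ] local -15.7 22.0
tabL [ 582.2 -140.9   40. ] local 3.2 -19.5
tabR [586.9 -99.6  40. ] local 2.4 22.0
```

```bash
python3 to.py -7.8 581.9 -119.2 -36 61
```

```text
off [-25.6  -0.7 139.1] rot [ 0.02 -0.04 -0.1 ] pos [ 521.  -110.2  200.2] F [ 0.4 -0.1  0.2] w -0.001 t 1.9
```

Request:
move_arm([
  {"offset": [-0.01,0,0.04],"angular": [0,0,0],"jaw": 0},
  {"offset": [-0.018,-0.001,0.075],"angular": [0,0,0],"jaw": 0},
  {"offset": [-0.025,-0.001,0.11],"angular": [0,0,0],"jaw": 0},
  {"offset": [-0.025,-0.001,0.139],"angular": [0,0,0],"jaw": 0},
  {"offset": [-0.025,-0.001,0.139],"angular": [0,0,0],"jaw": 0},
])

```text
time_s: 2.52
eef_pos: [544.9, -114.1, 60.0]
ee_rot: [-0.002, 0.069, 0.998, 0.001]
force: [0.5, 0.0, 0.1]
grip_width: 0.001
```

```bash
python3 to.py -7.8 581.9 -119.2 -10 61;python3 - <<'E'
from h import *
c=ctrl.capture('wrist');d=ctrl.capture('scene')
a=cv2.resize(c['img'][:,:,::-1][130:330,220:400],None,fx=2.2,fy=2.2);b=cv2.resize(d['img'][:,:,::-1][150:250,250:345],None,fx=4,fy=4)
a=cv2.copyMakeBorder(a,0,max(0,len(b)-len(a)),0,0,0);b=cv2.copyMakeBorder(b,0,len(a)-len(b),0,0,0)
cv2.imwrite('pics/low.png',np.hstack([a,b]))
E
```

```text
off [-27.3  -0.   -1.1] rot [ 0.07 -0.22 -0.07] pos [ 544.9 -114.1   60. ] F [0.5 0.  0.1] w 0.001 t 2.525
```

View pics/low.png

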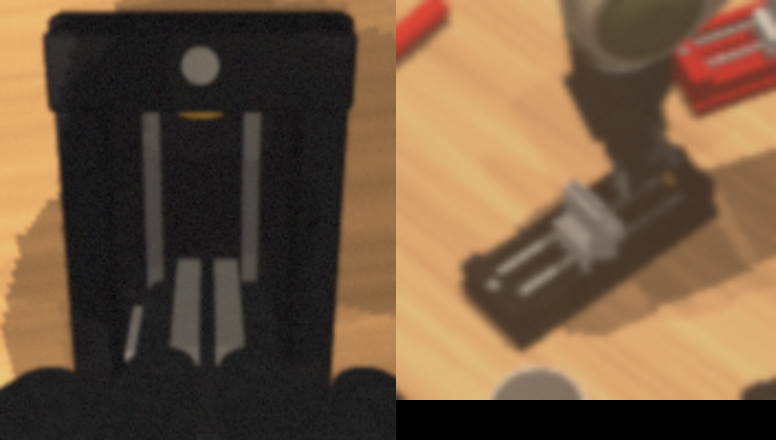

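The fingertips are low in front of the tab, centred and touching nothing. I'll advance to contact.

Request:
move_arm([
  {"offset": [-0.01,0,-0.001],"angular": [0,0,0],"jaw": 0},
  {"offset": [-0.02,0,-0.001],"angular": [0,0,0],"jaw": 0},
  {"offset": [-0.027,0,-0.001],"angular": [0,0,0],"jaw": 0},
  {"offset": [-0.033,0,-0.001],"angular": [0,0,0],"jaw": 0},
  {"offset": [-0.033,0,-0.001],"angular": [0,0,0],"jaw": 0},
])

```text
time_s: 3.25
eef_pos: [578.7, -119.9, 62.2]
ee_rot: [-0.001, 0.069, 0.998, 0.0]
force: [-4.8, -0.2, 3.6]
grip_width: 0.002
```

```bash
python3 to.py -7.8 581.9 -119.2 46 61
```

```text
off [-49.1   1.3   1.2] rot [ 0.01 -0.06 -0.13] pos [ 578.7 -119.9   62.2] F [-4.8 -0.2  3.6] w 0.002 t 3.25
```

Contact: about 5 N along −x, matching the spring. Now the push.

Request:
move_arm([
  {"offset": [-0.01,0,0],"angular": [0,0,0],"jaw": 0},
  {"offset": [-0.02,0.001,0],"angular": [0,0,0],"jaw": 0},
  {"offset": [-0.03,0.001,0],"angular": [0,0,0],"jaw": 0},
  {"offset": [-0.04,0.001,0],"angular": [0,0,0],"jaw": 0},
  {"offset": [-0.046,0.001,0],"angular": [0,0,0],"jaw": 0},
])

```text
time_s: 3.88
eef_pos: [623.7, -125.8, 62.1]
ee_rot: [-0.002, 0.069, 0.998, -0.0]
force: [-8.8, -1.5, 4.6]
grip_width: 0.001
```

Request:
move_arm([
  {"offset": [-0.002,0,0],"angular": [0,0,0],"jaw": 0},
  {"offset": [-0.004,0,0],"angular": [0,0,0],"jaw": 0},
  {"offset": [-0.004,0,0],"angular": [0,0,0],"jaw": 0},
])

```text
time_s: 4.25
eef_pos: [627.4, -126.3, 62.1]
ee_rot: [-0.001, 0.069, 0.998, -0.0]
force: [-8.8, -1.1, 4.1]
grip_width: -0.002
```

```bash
python3 to.py -7.8 581.9 -119.2 49 61;python3 - <<'E'
from h import *
import pickle
c=ctrl.capture('wrist');d=ctrl.capture('scene');pickle.dump((c,d),open('push.pkl','wb'))
a=cv2.resize(c['img'][:,:,::-1][130:330,220:400],None,fx=2.2,fy=2.2);b=cv2.resize(d['img'][:,:,::-1][150:250,250:345],None,fx=4,fy=4)
a=cv2.copyMakeBorder(a,0,max(0,len(b)-len(a)),0,0,0);b=cv2.copyMakeBorder(b,0,len(a)-len(b),0,0,0)
cv2.imwrite('pics/push.png',np.hstack([a,b]))
E
```

```text
off [-2.9  0.8  1. ] rot [-0.03 -0.16 -0.14] pos [ 627.4 -126.3   62.1] F [-8.8 -1.1  4.1] w -0.002 t 4.25
```

View pics/push.png

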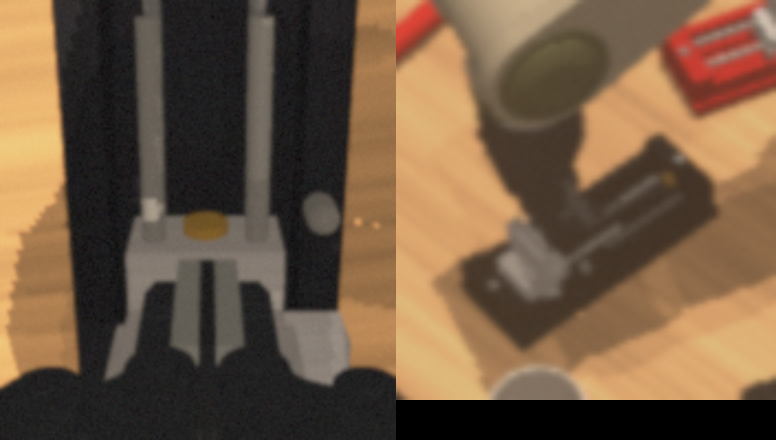

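The slide is well back: the pin is at (320,213) and the wing is past it. The force of 8.8 N is near the end-of-travel spring value. I'll push the last few mm until the stop is felt.

Request:
move_arm([
  {"offset": [-0.002,0,0],"angular": [0,0,0],"jaw": 0},
  {"offset": [-0.004,0,0],"angular": [0,0,0],"jaw": 0},
  {"offset": [-0.004,0,0],"angular": [0,0,0],"jaw": 0},
])

```text
time_s: 4.72
eef_pos: [631.4, -126.8, 62.1]
ee_rot: [-0.002, 0.069, 0.998, -0.0]
force: [-8.2, -1.0, 4.1]
grip_width: -0.003
```

```bash
python3 to.py -7.8 581.9 -119.2 49 61;python3 - <<'E'
from h import *
import pickle
c,_=pickle.load(open('push.pkl','rb'))
for p in [(128,255,40),(284,255,40),(320,213,43)]:
    q=back(c,220+p[0]/2.2,130+p[1]/2.2,p[2]);a=np.radians(-7.8);d=q[:2]-[581.9,-119.2]
    print(p,(d@[np.cos(a),np.sin(a)]).round(1),(d@[-np.sin(a),np.cos(a)]).round(1))
E
```

```text
off [1.  0.8 1.1] rot [-0.03 -0.17 -0.14] pos [ 631.4 -126.8   62.1] F [-8.2 -1.   4.1] w -0.003 t 4.725
(128, 255, 40) 41.8 -19.2
(284, 255, 40) 41.9 19.7
(320, 213, 43) 29.3 27.5
```

Request:
move_arm([
  {"offset": [-0.0015,0,0],"angular": [0,0,0],"jaw": 0},
  {"offset": [-0.003,0,0],"angular": [0,0,0],"jaw": 0},
  {"offset": [-0.003,0,0],"angular": [0,0,0],"jaw": 0},
])

```text
time_s: 5.1
eef_pos: [632.0, -126.9, 62.1]
ee_rot: [-0.005, 0.069, 0.998, 0.0]
force: [-24.4, -0.1, 13.3]
grip_width: 0.004
```

The end stop is reached: the arm advanced only 0.6 mm and the force rose to 24 N. I'll back away and let the slide spring onto the pin.

Request:
move_arm([
  {"offset": [0.012,0,0],"angular": [0,0,0],"jaw": 0},
  {"offset": [0.03,0,0],"angular": [0,0,0],"jaw": 0},
  {"offset": [0.05,0,0],"angular": [0,0,0],"jaw": 0},
  {"offset": [0.065,0,0],"angular": [0,0,0],"jaw": 0},
  {"offset": [0.065,0,-0.03],"angular": [0,0,0],"jaw": 0},
])

```text
time_s: 5.72
eef_pos: [569.4, -117.5, 90.9]
ee_rot: [-0.002, 0.069, 0.998, 0.001]
force: [1.2, 0.0, 1.3]
grip_width: 0.0
```

Request:
move_arm([
  {"offset": [0,0,-0.04],"angular": [0,0,0],"jaw": 0},
  {"offset": [0.02,0,-0.09],"angular": [0,0,0],"jaw": 0},
  {"offset": [0.05,0,-0.13],"angular": [0,0,0],"jaw": 0},
  {"offset": [0.05,0,-0.13],"angular": [0,0,0],"jaw": 0},
])

```text
time_s: 6.22
eef_pos: [521.7, -111.2, 225.6]
ee_rot: [0.003, 0.069, 0.998, -0.001]
force: [0.1, -0.6, -0.3]
grip_width: -0.0
```

```bash
python3 to.py -7.8 581.9 -119.2 -60 200;python3 - <<'E'
from h import *
import pickle
c=ctrl.capture('wrist');d=ctrl.capture('top');pickle.dump((c,d),open('end.pkl','wb'))
a=cv2.resize(c['img'][:,:,::-1][130:330,240:390],None,fx=2.5,fy=2.5);b=cv2.resize(d['img'][:,:,::-1][130:320,70:270+220],None,fx=0.95,fy=0.95)
b=cv2.copyMakeBorder(b,0,len(a)-len(b),0,0,0)
cv2.imwrite('pics/end.png',np.hstack([a,b]))
E
```

```text
off [-0.6  0.3 25.6] rot [-0.1   0.38 -0.15] pos [ 521.7 -111.2  225.6] F [ 0.1 -0.6 -0.3] w -0.0 t 6.225
```

View pics/end.png

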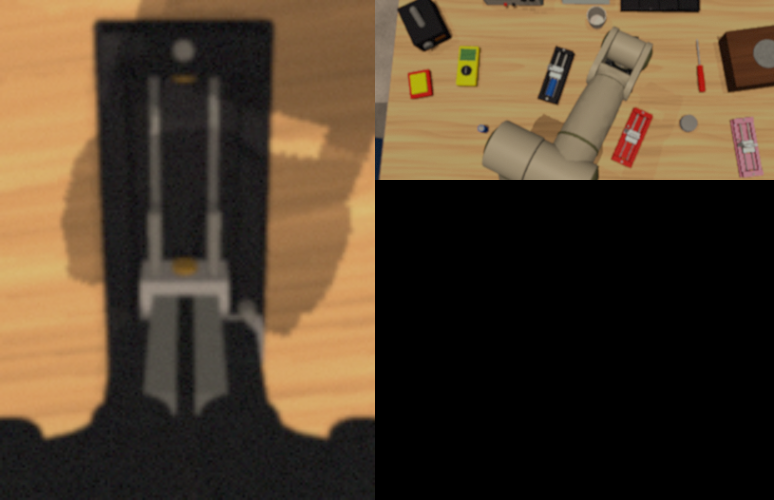

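The wing rests against the pin at (247,308) and the slide body's front edge is at row ~282. I'll measure the travel from that.

```bash
python3 - <<'E'
from h import *
import pickle
c,_=pickle.load(open('end.pkl','rb'))
for p in [(140,281,40),(230,281,40),(247,305,43)]:
    q=back(c,240+p[0]/2.5,130+p[1]/2.5,p[2]);a=np.radians(-7.8);d=q[:2]-[581.9,-119.2]
    print(p,(d@[np.cos(a),np.sin(a)]).round(1),(d@[-np.sin(a),np.cos(a)]).round(1))
E
```

```text
(140, 281, 40) 14.6 -19.8
(230, 281, 40) 14.7 20.8
(247, 305, 43) 25.2 28.5
```

Body front edge is at +14.6, from −16 at the start, so travel is about 30.6 mm: caught on the pin. Handing in.

```bash
python3 -c "
from rig import ctrl
print(ctrl.finish_job())"
```

```text
the job is handed in; nothing more can be done
None
```

I pushed the empty cradle's slide to the end of its travel with the closed fingertips on its tab. I then backed off, and it sprang back and caught on the stop pin. The job took about 6 s of the 38 s allowed and has been handed in.

- **End of travel:** the arm stopped advancing and the force rose from 8 N to 24 N, which is the end stop.
- **Caught on the pin:** in the last wrist image I measured the slide at about 30.6 mm of travel (30 mm is caught), with the catch wing against the pin. The gripper was clear above, with no force on it.
- **Everything else:** in the last top view, the loaded cradle with its cell, the cup, meter, screwdriver, spool and left-hand spare cell look where they were. The spare cell between the cradles was hidden by the arm, so I couldn't check it there. No unexpected force appeared on the way.

No check failed. My one surprise was an upward force of about 4 N during the push, 13 N at the end stop. I took it for friction on the tab, since the fingertips were about 10 mm above the slide's body.

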